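# Turn the brass punch round in its guard holder by way of the spring clip

## Task

The brass-handled punch has been put away the wrong way round, with its steel tip sticking out of the guard. Lift it out by the tip half, press it fully home into the spring clip and let go of it, then take it by the brass handle on the other side of the clip and lay it back in the same holder turned end for end, with the tip inside the guard and the handle out. Leave the blue-handled punch, which is already right, as it is.

Things in the scene. Friction and masses are not known exactly. Their poses are not given: they have to be found in the camera images.
- punch_center (a point): centre of the brass-handled punch: bar 170 mm long, 14 mm square, 105-200 g, balanced here. x runs along it to the tip (z up): -85 to 0 brass handle, 0 to 50 steel shank (same section), 50 to 85 mm dark cone. Grip from above, across the bar, at x = +35 or -35 mm. Starts in its holder, handle in the guard, tip out
- clip_seat (a point): bar centre when fully home in the fixed spring clip (yellow flared lips), 62 mm above table; x along the bar (either way round). Press bar straight down, pull straight up, each under 12 N. Only the bar's middle is held: jaws 16 mm long, post under it 26 mm long; base plate 60 x 90 x 8 mm. Lips 45 mm apart at the top, 34 mm above this point. Both bar halves stick out over free space
- holder_guard (a point): mid-guard of the brass punch's fixed holder, on a lying bar's axis, 39 mm above table; x to the closed end. Guard: open-topped channel x = -40 to 56 mm, 36 mm wide inside, walls 8 mm thick and 26 mm above here: no room for fingers. Saddle x = -141 to -115, lips 3 mm above here. Floors 7 mm below here; finger gap between is free to 31 mm below. Bar's centre belongs at x = -45 mm
- punch2_center (a point): centre of the blue-handled punch, same size and shape, x to its tip. It lies correctly (tip in the guard) in a second holder of the same kind; leave alone
Things that resemble listed ones, but are neither listed nor needed, are in the scene too. There is more than one size of the part that bears punch_center; the job needs the smallest.

How it is judged:
By the outcome, as a careful person would: the job done as asked, in the order asked, and still so for the second after the job is handed in, with the robot touching nothing.
It also fails if it takes over 64 s, if anything falls off the work surface, if the arm or the gripper's body presses on something with over 40 N, if the wrist force passes 120 N, or if a joint passes its speed limit or range.

## Robot

A 7-joint arm with a two-finger parallel gripper is mounted at the origin on the work surface. World frame = base frame: x ahead of the robot, y to its left, z up, the work surface at z = 0. Lengths are in m, angles in rad, forces in N, time in s.
With the tool pointing down it reaches from about 0.425 to 0.925 m from the base axis. Payload 6.8 kg.
Tool frame: the origin (TCP) lies between the finger pads; the fingertips stand 14 mm ahead of it and the grasp point (between the pads) lies 5 mm behind it; z points along the fingers, y is the line along which they close (so a half turn about z gives the same grasp; the last joint's range is limited). The gripper opens to 85 mm and grips with 20 to 120 N. Pads are 22 mm wide; open, the fingers measure 114 mm over their backs; the gripper's body (76 mm by 85 mm) begins 54 mm behind the grasp point. The pads swing forward as they close: fully open they stand 13 mm farther back than shut.
Start: joints at [-1.452, 0.477, 0.022, 1.555, -0.011, 1.109, -0.083], TCP at [0.152, 0.658, 0.245] pointing down, gripper open.
Joint ranges: [-2.96, 2.96], [-0.34, 2.1], [-1.41, 1.46], [0.24, 2.44], [-1.37, 4.51], [0.17, 1.92], [-2.96, 2.96]. Speed limits (rad/s): [2.39, 2.39, 3.14, 3.14, 3.14, 3.14, 3.14].

## Interface

Orientations are given as a rotation vector (axis times angle).
In Python, from bench import r, eyes, ticket gives the robot as it stands. The module is installed in compiled form; this text tells all that it offers.
- The arm moves only by the tool arm_command, never from a script. Its argument "plan" is text: rows parted by semicolons, each of 4 numbers parted by spaces: the shift along the tool's x, y, z in m, then the turn about the tool's z in degrees. In form: tx ty tz yaw; .... A call has 1 to 20 rows; each row shifts and turns the commanded pose from where the row before left it, along the tool's axes as they then stand; what a row does not reach is not made up. A row lasts 1/8 s, in which the tool goes at most 62.5 mm and 10.7 degrees, less where a joint would pass 70% of its speed; a pose out of reach is approached as far as the arm can. A call is refused whole if a number of a shift passes 0.0625 or a number of a turn 10.7, either way. A call with a gripper value outside its range is refused whole. "hand" is the closure, from -1 (fully open) to 1 (shut), set as the call begins (left out, the last holds). The fingers move at their own pace and stop on an object; "grip_force" is the grip in N (left out, the last holds). Time passes only in rows, so rows that do not move let the fingers close. It gives the time, the measured TCP pose, the force, the opening and the grip force at its end, in the units of the state.
- r.get_obs(): the state, without advancing time (a new reading comes with each control period).
- eyes.grab_frame(name): name is "side" or "top"; returns (picture, depth): 420x560x3 uint8, red, green, blue; 420x560 float32, m along the optical axis (not along the pixel's ray), 0 where there is no reading.
- eyes.calibration(name): a dict with "fov_y" (degrees; the focal length in pixels is half the picture's height over the tangent of half this angle, whatever the lens; pixels are square), "cx", "cy" (the principal point, pixels), "origin" and "attitude" of the camera in the world. Camera axes: x right, y up, looking along -z (the intrinsics and any distortion apply to the point x, -y, -z); pixel columns grow to the right and rows downward; lengths in m; the calibration is good to about 2 mm. A picture is of the moment at which its call begins. calibration takes no time and is no camera call.
- ticket.hand_in(): hands the job in; it is judged then, once.
The state is a dict: "clock": time; "joints": joint angles; "qvel": joint speeds; "tau": joint torques, N m; "tcp_pos": TCP position; "orientation": TCP orientation; "contact_force": force on the tool from outside, world axes, zero at the start; "moment": the same for the moment, N m; "grip_width": finger opening in m; "gripper_force": force on a finger pad.
Only numpy, scipy, OpenCV 4.12 (cv2) and the standard library are available. Lean on these libraries where they do the work, as an engineer would, in place of code of your own. Each camera call takes 0.05 s, during which the arm holds its last target. There are 200 camera calls.

## Working session

There is one attempt and no reset: what is moved stays moved. The work goes in short steps, Python scripts to look and compute and a tool call to move; the robot and the scene stay as the last step left them, time stands still between calls to the robot, and variables do not carry over. Pictures are saved under pics/ and viewed, at most 10 in all, crops included, and the job is handed in when it is done.

Besides the shell and the picture viewer there is one more tool, called after ">>>" as name(argument=value, ...) on one line, values as JSON. arm_command: Moves the arm, as the interface text tells. Its arguments: {"type":"object","properties":{"plan":{"type":"string"},"hand":{"type":"number"},"grip_force":{"type":"number"}},"required":["plan"]}

```bash
mkdir -p pics
cat > h.py <<'E'
import numpy as np, cv2
from bench import r, eyes, ticket
def grab(n,save=None):
    p,d=eyes.grab_frame(n)
    if save: cv2.imwrite(save,cv2.cvtColor(p,cv2.COLOR_RGB2BGR))
    return p,d
E
python3 - <<'E'
from h import *
for n in("side","top"):
    p,d=grab(n,f"pics/{n}0.png"); np.savez(f"{n}0.npz",p=p,d=d); print(n,eyes.calibration(n),d.min(),d.max())
print(r.get_obs())
E
```

```text
side {'fov_y': 48.45597006071953, 'cx': 279.19154099832986, 'cy': 207.7485280675553, 'origin': array([ 0.37488339, -1.34742065,  0.82023062]), 'attitude': array([ 1.01945099, -0.01954056,  0.00279375])} 0.0 3.732608
top {'fov_y': 50.686296527071605, 'cx': 279.2333303725273, 'cy': 216.37344891148172, 'origin': array([ 0.2607823 , -0.16428914,  1.16362418]), 'attitude': array([ 0.10405396, -0.09526326, -1.55927022])} 0.0 2.0805094
{'clock': 0.1, 'joints': array([-1.45212351,  0.47775129,  0.02235702,  1.55634133, -0.01149574,
        1.10928874, -0.08310414]), 'qvel': array([ 0.00044214, -0.00199488, -0.00075294, -0.00281072,  0.00058503,
       -0.00161377,  0.00012954]), 'tau': array([ 3.40976891e-03, -5.97758675e+01,  1.61319852e+00, -2.81953669e+01,
        1.27932787e-02,  4.95958739e-03,  9.65432577e-06]), 'tcp_pos': array([0.15166816, 0.65722292, 0.24440524]), 'orientation': array([-3.55436642e-01, -3.12136349e+00,  2.60644007e-03]), 'contact_force': array([0.00587062, 0.33882346, 0.61671212]), 'moment': array([ 0.04617316, -0.000935  ,  0.04285971]), 'gripper_force': 0.0, 'grip_width': 0.08540581210878966}
```

View pics/top0.png

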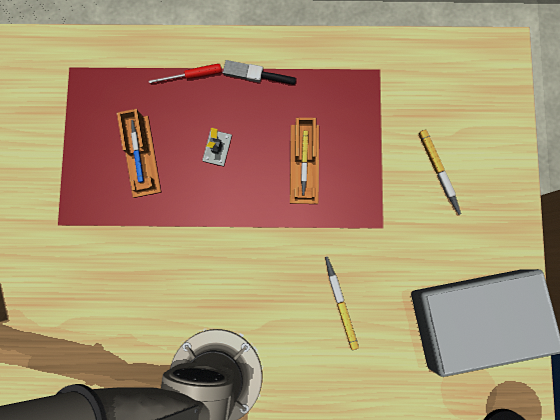

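View pics/side0.png

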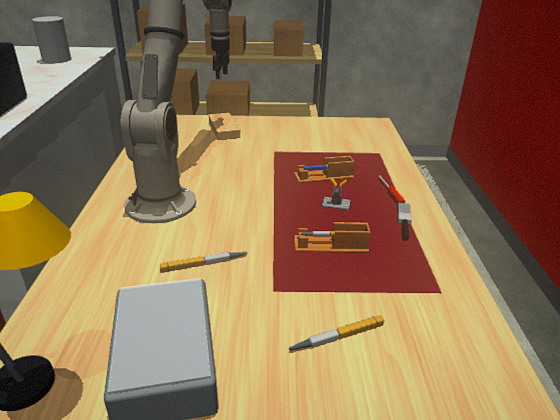

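The top view shows the brass punch at about (304,162) with its handle in the guard (top, +x) and its tip pointing at the robot. The blue punch is at (137,150) and the clip at (216,147). The two loose yellow punches are decoys. Next I'll measure and zoom in.

```bash
cat >> h.py <<'E'
from scipy.spatial.transform import Rotation as R
def cam(n):
    c=eyes.calibration(n); return c, 210/np.tan(np.radians(c['fov_y']/2)), R.from_rotvec(c['attitude']).as_matrix()
def ray(n,uv):
    c,f,M=cam(n); uv=np.atleast_2d(uv).astype(float)
    d=np.c_[(uv[:,0]-c['cx'])/f,-(uv[:,1]-c['cy'])/f,-np.ones(len(uv))]
    return c['origin'],d@M.T
def plane(n,uv,z):
    o,d=ray(n,uv); return o+d*((z-o[2])/d[:,2])[:,None]
def cloud(n,dep):
    v,u=np.mgrid[:420,:560]; o,d=ray(n,np.c_[u.ravel(),v.ravel()])
    return (o+d*dep.reshape(-1,1)).reshape(420,560,3)
def proj(n,X):
    c,f,M=cam(n); q=(np.atleast_2d(X)-c['origin'])@M; return np.c_[c['cx']+f*q[:,0]/-q[:,2],c['cy']-f*q[:,1]/-q[:,2]]
E
python3 - <<'E'
from h import *
t=np.load("top0.npz"); s=np.load("side0.npz")
P=cloud("top",t['d']); S=cloud("side",s['d'])
print("table z", np.median(P[90:110,70:110,2]),np.median(P[240:255,100:300,2]), "side",np.median(S[270:285,290:400,2]))
hsv=cv2.cvtColor(t['p'],cv2.COLOR_RGB2HSV)
def m(lo,hi,box):
    k=cv2.inRange(hsv,lo,hi); o=np.zeros_like(k); x0,y0,x1,y1=box; o[y0:y1,x0:x1]=k[y0:y1,x0:x1]; return o>0
def axis(k,z,lab,n="top"):
    v,u=np.nonzero(k); X=plane(n,np.c_[u,v],z)[:,:2]; c=X.mean(0); w,V=np.linalg.eigh(np.cov((X-c).T)); a=V[:,1]; p=(X-c)@a
    print(lab,len(u),c,np.degrees(np.arctan2(a[1],a[0])),"ext",p.min(),p.max(),"depth z",np.median(P[k][:,2]))
axis(m((20,120,90),(32,255,255),(296,125,312,170)),.046,"brass")
axis(m((105,120,60),(125,255,255),(125,130,150,190)),.046,"blue")
axis(m((20,120,90),(32,255,255),(200,120,235,170)),.096,"lips")
axis(m((0,0,110),(180,50,255),(195,120,240,175)),.008,"plate")
axis(m((5,80,60),(19,255,255),(285,110,325,210)),.04,"holder")
a=cv2.resize(t['p'][100:210,110:240],None,fx=4,fy=4,interpolation=cv2.INTER_CUBIC)
b=cv2.resize(t['p'][100:210,265:345],None,fx=3.5,fy=4,interpolation=cv2.INTER_CUBIC)
cv2.imwrite("pics/z1.png",cv2.cvtColor(np.hstack([a,b]),cv2.COLOR_RGB2BGR))
a=cv2.resize(s['p'][140:270,280:420],None,fx=4,fy=4,interpolation=cv2.INTER_CUBIC)
cv2.imwrite("pics/z2.png",cv2.cvtColor(a,cv2.COLOR_RGB2BGR))
E
```

```text
table z 0.0010493906148495435 -2.889474313882978e-05 side 0.0028084966181047832
brass 150 [ 0.58759718 -0.22104204] 177.37956963431836 ext -0.04097618625873301 0.03967665584121144 depth z 0.047185206528046475
blue 161 [0.53365023 0.2089659 ] -168.8175831916827 ext -0.041286977718850766 0.04273700862641117 depth z 0.046030827244462946
lips 94 [0.59389045 0.01050947] 168.9724460417482 ext -0.023601235824108373 0.025429488866698057 depth z 0.08710392234018416
plate 441 [0.58971603 0.01014683] 154.82859901650485 ext -0.05104190357526073 0.044547307356690394 depth z 0.008201005321423205
holder 2016 [ 0.54728702 -0.22053547] 179.7586346430028 ext -0.1212070777383547 0.10828795997974516 depth z 0.010833034020784171
```

View pics/z1.png

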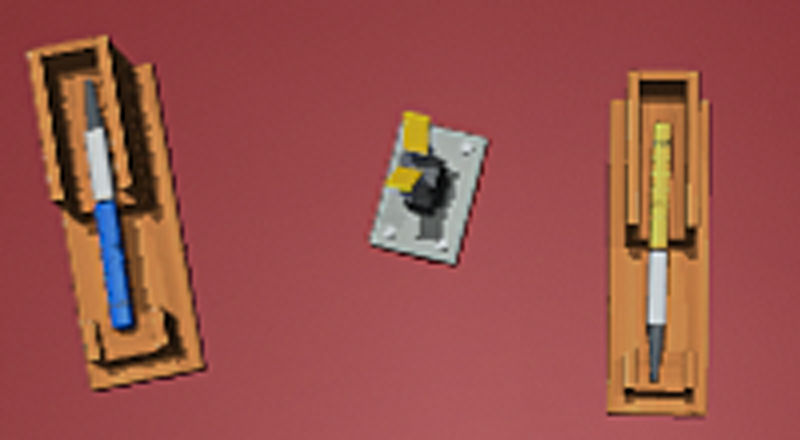

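View pics/z2.png

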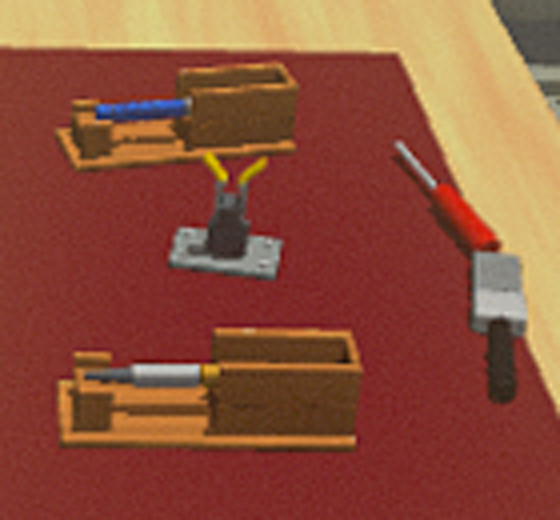

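The crops show the clip's yellow lips separated along the plate's long side, roughly along x, so a seated bar lies roughly along y. Now I'll get precise poses of the clip and holder.

Run:
```python
from h import *
def rect(X,lab):
    X=X[:,:2].astype(np.float32); c,(w,h),a=cv2.minAreaRect(X); B=cv2.boxPoints((c,(w,h),a)); e=B[1]-B[0]; f=B[2]-B[1]
    if np.linalg.norm(f)>np.linalg.norm(e): e,f=f,e
    print(lab,len(X),np.round(c,4),"L",np.linalg.norm(e).round(4),"W",np.linalg.norm(f).round(4),"ang",np.degrees(np.arctan2(e[1],e[0])).round(2)%180)
for n,bh,bc in(("top",(285,110,325,210),(195,120,240,175)),("side",(290,215,375,255),(318,172,355,212))):
    D=np.load(n+"0.npz"); P=cloud(n,D['d']); p=D['p']; hsv=cv2.cvtColor(p,cv2.COLOR_RGB2HSV)
    def sub(b): 
        k=np.zeros(p.shape[:2],bool); k[b[1]:b[3],b[0]:b[2]]=1; return k
    def onpl(k,z):
        v,u=np.nonzero(k); return plane(n,np.c_[u,v],z)
    z=P[...,2]; H=sub(bh); C=sub(bc)
    rect(onpl(H&(z>.059)&(z<.072),.065),n+" guardtop")
    rect(onpl(C&(z>.004)&(z<.015)&(hsv[...,1]<70),.008),n+" plate")
    lip=C&cv2.inRange(hsv,(20,120,80),(32,255,255)).astype(bool)
    num,lab=cv2.connectedComponents(lip.astype(np.uint8))
    for i in range(1,num):
        if (lab==i).sum()>8:
            Q=P[lab==i]; print(n,"lip",len(Q),np.median(Q,0).round(4),"top pts mean",Q[Q[:,2]>np.percentile(Q[:,2],60)].mean(0).round(4),Q.max(0).round(3),Q.min(0).round(3))
    J=C&(hsv[...,2]<110)&(z>.04)&(z<.09); 
    if J.sum(): print(n,"jaw",J.sum(),P[J].mean(0).round(4))
    W=H&cv2.inRange(hsv,(0,0,120),(180,60,255)).astype(bool)&(z>.03); 
    br=H&cv2.inRange(hsv,(20,120,90),(32,255,255)).astype(bool)
    for l,k in(("steel",W),("brass",br)):
        if k.sum()>5: Q=P[k];print(n,l,k.sum(),Q.mean(0).round(4),Q.min(0).round(3),Q.max(0).round(3))
# guard inner edges & punch: rows in top view
D=np.load("top0.npz");p=D['p'];z=cloud("top",D['d'])[...,2]
for row in (128,140,150,170,185,195): print(row,[(c,int(z[row,c]*1000)) for c in range(288,322,1)])
```

```text
top guardtop 271 [ 0.6065 -0.2228] L 0.1004 W 0.0488 ang 0.27
top plate 473 [0.5937 0.0124] L 0.0893 W 0.0595 ang 167.09
top lip 57 [0.6085 0.0097 0.0868] top pts mean [0.6133 0.0093 0.0934] [0.618 0.017 0.098] [0.598 0.002 0.073]
top lip 37 [0.5784 0.0157 0.0892] top pts mean [0.5728 0.0176 0.0946] [0.588 0.024 0.099] [0.568 0.006 0.075]
top jaw 65 [0.5924 0.0078 0.0561]
top steel 95 [ 0.5173 -0.2191  0.0565] [ 0.261 -0.225  0.036] [ 0.543 -0.164  1.164]
top brass 150 [ 0.5874 -0.221   0.0467] [ 0.548 -0.228  0.031] [ 0.628 -0.215  0.052]
side guardtop 279 [ 0.606  -0.2283] L 0.1033 W 0.0672 ang 0.9
side plate 212 [0.591  0.0111] L 0.0899 W 0.0678 ang 167.06
side lip 22 [0.5786 0.0164 0.0882] top pts mean [0.5738 0.017  0.0926] [0.599 0.184 0.094] [0.569 0.006 0.003]
side lip 16 [0.6059 0.0074 0.0872] top pts mean [0.611  0.0063 0.0936] [0.614 0.019 0.096] [ 0.598 -0.     0.078]
side jaw 65 [0.591  0.0059 0.0564]
side steel 51 [ 0.5186 -0.2215  0.0463] [ 0.495 -0.23   0.041] [ 0.543 -0.214  0.05 ]
side brass 11 [ 0.5502 -0.2229  0.0467] [ 0.545 -0.226  0.043] [ 0.557 -0.217  0.049]

[... 1486 characters left out ...]
), (290, 7), (291, 7), (292, 7), (293, 6), (294, 7), (295, 10), (296, 9), (297, 4), (298, 11), (299, 5), (300, 10), (301, 8), (302, 37), (303, 43), (304, 42), (305, 40), (306, 9), (307, 11), (308, 8), (309, 8), (310, 9), (311, 7), (312, 13), (313, 9), (314, 4), (315, 6), (316, 11), (317, 11), (318, 8), (319, 2), (320, 1), (321, 3)]
195 [(288, 0), (289, 3), (290, 2), (291, 7), (292, 7), (293, 10), (294, 4), (295, 42), (296, 42), (297, 43), (298, 31), (299, 34), (300, 31), (301, 31), (302, 30), (303, 35), (304, 38), (305, 32), (306, 31), (307, 30), (308, 32), (309, 28), (310, 31), (311, 30), (312, 41), (313, 39), (314, 45), (315, 8), (316, 11), (317, 6), (318, 7), (319, 0), (320, 0), (321, 7)]
```

```bash
cat >> h.py <<'E'
def go(X,Y,Z,yang,src=None):
    """shift in current tool axes from measured pose, then yaw so tool y points at yang (mod 180)"""
    o=r.get_obs(); M=R.from_rotvec(o['orientation']).as_matrix(); p=o['tcp_pos']
    t=M.T@(np.array([X,Y,Z])-p); a=np.degrees(np.arctan2(M[1,1],M[0,1])); dy=((a-yang)+90)%180-90
    print("clock",o['clock'],"tcp",p.round(4),"yang",a.round(2),"tilt",np.degrees(np.arccos(-M[2,2])).round(2),"| shift",t.round(4),"rows",np.ceil(np.abs(t).max()/.0625),"yaw",dy.round(2),"or",(dy-180*np.sign(dy)).round(1),"q",o['joints'].round(2),"w",o['grip_width'].round(4))
E
python3 - <<'E'
from h import *
go(.45,.35,.245,88)
# saddle: lips pixels z~.042, rows 180-205
D=np.load("top0.npz");P=cloud("top",D['d'])
for b,l in(((285,180,325,208),"saddle"),):
    k=np.zeros((420,560),bool);k[b[1]:b[3],b[0]:b[2]]=1;k&=(P[...,2]>.027)&(P[...,2]<.055)
    u=np.nonzero(k); X=plane("top",np.c_[u[1],u[0]],.04)
    for s in(X[:,1]>-.207,X[:,1]<-.235): print(l,X[s].min(0),X[s].max(0))
for col in (297,314):
    print(col,[(v,int(P[v,col,2]*1000),round(float(plane("top",[[col,v]],.065)[0,0]),3)) for v in list(range(116,121))+list(range(154,166))])
E
```

```text
Traceback (most recent call last):
  File "h.py", line 25, in go
    print("clock",o['clock'],"tcp",p.round(4),"yang",a.round(2),"tilt",np.degrees(np.arccos(-M[2,2])).round(2),"| shift",t.round(4),"rows",np.ceil(np.abs(t).max()/.0625),"yaw",dy.round(2),"or",(dy-180*np.sign(dy)).round(1),"q",o['joints'].round(2),"w",o['grip_width'].round(4))
                                                                                                                                                                                                                                                            ^^^^^^^^^^^^^^^^^^^^^
AttributeError: 'float' object has no attribute 'round'
```

```bash
sed -i "s/o\['grip_width'\].round(4)/round(o['grip_width'],4),'F',o['contact_force'].round(1)/" h.py
python3 - <<'E'
from h import *
go(.45,.35,.245,88)
D=np.load("top0.npz");P=cloud("top",D['d'])
for b,l in(((285,180,325,208),"saddle"),):
    k=np.zeros((420,560),bool);k[b[1]:b[3],b[0]:b[2]]=1;k&=(P[...,2]>.027)&(P[...,2]<.055)
    u=np.nonzero(k); X=plane("top",np.c_[u[1],u[0]],.04)
    for s in(X[:,1]>-.207,X[:,1]<-.235): print(l,X[s].min(0),X[s].max(0))
for col in (297,314):
    print(col,[(v,int(P[v,col,2]*1000),round(float(plane("top",[[col,v]],.065)[0,0]),3)) for v in list(range(116,121))+list(range(154,166))])
E
```

```text
clock 0.1 tcp [0.1517 0.6572 0.2444] yang 77.01 tilt 0.1 | shift [-3.598e-01 -2.323e-01 -2.000e-04] rows 6.0 yaw -10.99 or 169.0 q [-1.45  0.48  0.02  1.56 -0.01  1.11 -0.08] w 0.0854 F [0.  0.3 0.6]
saddle [ 0.4548259  -0.20501857  0.04      ] [ 0.48098641 -0.19718266  0.04      ]
saddle [ 0.45516056 -0.24610836  0.04      ] [ 0.48136168 -0.23581197  0.04      ]
297 [(116, 5, 0.662), (117, -3, 0.659), (118, 65, 0.656), (119, 68, 0.654), (120, 63, 0.651), (154, 61, 0.561), (155, 62, 0.559), (156, 63, 0.556), (157, 51, 0.554), (158, 45, 0.551), (159, 34, 0.548), (160, 19, 0.546), (161, 12, 0.543), (162, 7, 0.541), (163, 11, 0.538), (164, 6, 0.535), (165, 6, 0.533)]
314 [(116, 1, 0.662), (117, 3, 0.659), (118, 63, 0.657), (119, 65, 0.654), (120, 65, 0.651), (154, 65, 0.562), (155, 65, 0.559), (156, 63, 0.557), (157, 53, 0.554), (158, 46, 0.551), (159, 33, 0.549), (160, 24, 0.546), (161, 16, 0.544), (162, 7, 0.541), (163, 6, 0.538), (164, 6, 0.536), (165, 9, 0.533)]
```

>>> arm_command(plan="-0.045 -0.029 0 0;-0.045 -0.029 0 0;-0.045 -0.029 0 0;-0.045 -0.029 0 0;-0.045 -0.029 0 0;-0.045 -0.029 0 0;-0.045 -0.029 0 0;-0.045 -0.029 0 0;0 0 0 0", hand=-1)

```text
clock: 1.23
tcp_pos: [0.4539, 0.3458, 0.2451]
orientation: [0.369, 3.118, -0.003]
contact_force: [0.4, 0.3, -0.7]
grip_width: 0.0854
gripper_force: 0.0
```

```bash
python3 -c "
from h import *
go(.5105,-.2195,.16,88)"
```

```text
clock 1.225 tcp [0.4539 0.3458 0.2451] yang 76.51 tilt 0.14 | shift [-0.1868 -0.5364  0.0864] rows 9.0 yaw -11.49 or 168.5 q [-0.9   0.31  0.17  1.82 -0.06  1.02  0.63] w 0.0854 F [ 0.4  0.3 -0.7]
```

>>> arm_command(plan="-0.0187 -0.0536 0.0086 0;-0.0187 -0.0536 0.0086 0;-0.0187 -0.0536 0.0086 0;-0.0187 -0.0536 0.0086 0;-0.0187 -0.0536 0.0086 0;-0.0187 -0.0536 0.0086 0;-0.0187 -0.0536 0.0086 0;-0.0187 -0.0536 0.0086 0;-0.0187 -0.0536 0.0086 0;-0.0187 -0.0536 0.0086 0;0 0 0 -5.7;0 0 0 -5.7;0 0 0 0;0 0 0 0")

```text
clock: 2.98
tcp_pos: [0.5122, -0.2129, 0.1591]
orientation: [-0.045, -3.141, -0.001]
contact_force: [-0.2, 0.7, -0.2]
grip_width: 0.0857
gripper_force: 0.0
```

```bash
python3 -c "
from h import *
go(.5105,-.2197,.037,88)
p,d=grab('side','pics/s1.png');cv2.imwrite('pics/s1z.png',cv2.resize(cv2.imread('pics/s1.png')[120:280,260:460],None,fx=4,fy=3.75,interpolation=2))"
```

```text
clock 2.975 tcp [ 0.5122 -0.2129  0.1591] yang 88.35 tilt 0.03 | shift [ 0.0014 -0.0069  0.1221] rows 2.0 yaw 0.35 or -179.7 q [ 0.    0.4   0.35  1.95 -0.18  0.83  1.99] w 0.0857 F [-0.2  0.7 -0.2]
```

View pics/s1z.png

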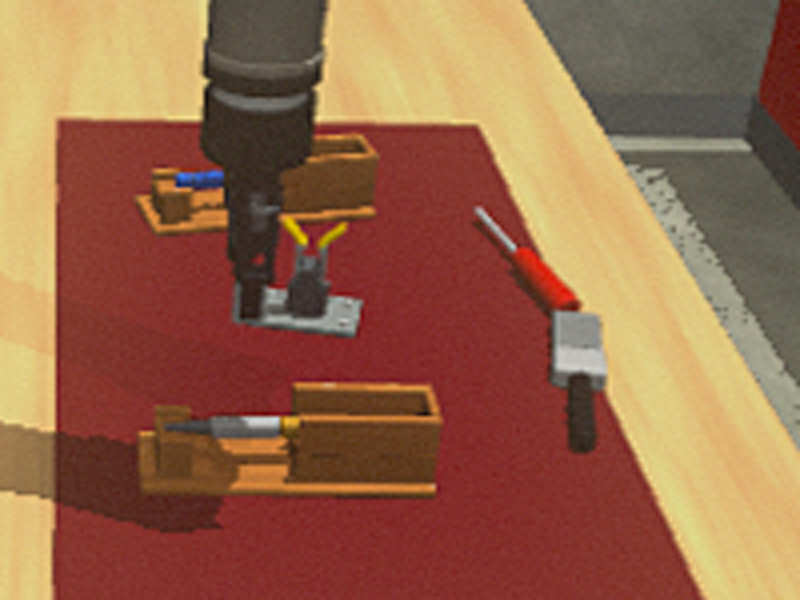

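The open fingers stand in line above the steel shank, and the holder is clear. I'll descend and grip.

>>> arm_command(plan="0.0014 -0.007 0.04 0;0 0 0.04 0;0 0 0.03 0;0 0 0.012 0;0 0 0 0;0 0 0 0")

```text
clock: 3.78
tcp_pos: [0.5114, -0.2209, 0.0385]
orientation: [0.044, 3.139, -0.001]
contact_force: [-0.9, -0.8, 0.2]
grip_width: 0.0853
gripper_force: 0.0
```

>>> arm_command(plan="0 0 0 0;0 0 0 0;0 0 0 0;0 0 0 0;0 0 0 0;0 0 0 0", hand=1, grip_force=60)

```text
clock: 4.53
tcp_pos: [0.5105, -0.2205, 0.0375]
orientation: [0.044, 3.141, 0.0]
contact_force: [-1.7, 1.4, 5.4]
grip_width: 0.0127
gripper_force: 59.9
```

```bash
python3 -c "
from h import *
go(.5105,-.2197,.037,88)"
```

```text
clock 4.525 tcp [ 0.5105 -0.2205  0.0375] yang 88.4 tilt 0.01 | shift [0.     0.0008 0.0005] rows 1.0 yaw 0.4 or -179.6 q [ 0.08  0.58  0.27  2.   -0.27  0.59  2.09] w 0.0127 F [-1.7  1.4  5.4]
```

>>> arm_command(plan="0 0 -0.02 0;0 0 -0.04 0;0 0 -0.04 0;0 0 -0.04 0;0 0 0 0;0 0 0 0;0 0 0 0")

```text
clock: 5.4
tcp_pos: [0.5095, -0.2201, 0.1757]
orientation: [-0.043, -3.138, -0.001]
contact_force: [-0.2, 0.5, -1.9]
grip_width: 0.0126
gripper_force: 59.2
```

```bash
cat >> h.py <<'E'
def held(n,save=None,pad=45):
    o=r.get_obs(); p,d=grab(n,save); P=cloud(n,d); hsv=cv2.cvtColor(p,cv2.COLOR_RGB2HSV); t=o['tcp_pos']
    near=(np.linalg.norm(P[...,:2]-t[:2],axis=2)<.14)&(abs(P[...,2]-t[2]-.005)<.03)
    for l,lo,hi in(("brass",(20,120,70),(34,255,255)),("steel",(0,0,110),(180,60,255))):
        k=near&cv2.inRange(hsv,lo,hi).astype(bool)
        if k.sum()>8:
            Q=P[k]; c=Q.mean(0); w,V=np.linalg.eigh(np.cov((Q-c).T)); a=V[:,2]; s=(Q-c)@a
            print(n,l,k.sum(),"c",c.round(4),"axis",a.round(3),"ang",np.degrees(np.arctan2(a[1],a[0])).round(1),"ends",(c+a*np.percentile(s,2)).round(3),(c+a*np.percentile(s,98)).round(3))
E
python3 - <<'E'
from h import *
go(.5925,.0122,.16,-12.9)
held("top","pics/t2.png");held("side","pics/s2.png")
cv2.imwrite('pics/s2z.png',np.hstack([cv2.resize(cv2.imread('pics/s2.png')[140:260,270:400],None,fx=3,fy=3),cv2.resize(cv2.imread('pics/t2.png')[100:220,240:370],None,fx=3,fy=3)]))
E
```

```text
clock 5.4 tcp [ 0.5095 -0.2201  0.1757] yang 88.42 tilt 0.17 | shift [-0.0766  0.2345  0.0156] rows 4.0 yaw -78.68 or 101.3 q [ 0.    0.38  0.37  1.93 -0.17  0.87  2.  ] w 0.0126 F [-0.2  0.5 -1.9]
side brass 78 c [ 0.5874 -0.2267  0.1841] axis [-0.998  0.054  0.035] ang 176.9 ends [ 0.624 -0.229  0.183] [ 0.547 -0.225  0.185]
side steel 22 c [ 0.5297 -0.2257  0.1828] axis [-0.949 -0.178 -0.26 ] ang -169.4 ends [ 0.54  -0.224  0.186] [ 0.505 -0.23   0.176]
```

View pics/s2z.png

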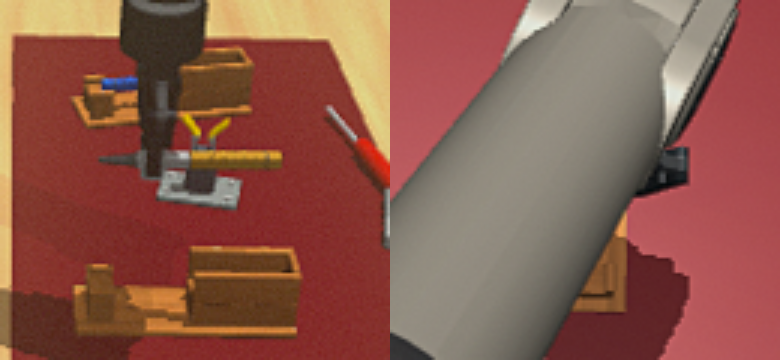

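```bash
python3 -c "
from h import *
go(.6003,.0463,.17,-12.9)"
```

```text
clock 5.5 tcp [ 0.5097 -0.2203  0.176 ] yang 88.41 tilt 0.14 | shift [-0.0831  0.269   0.0059] rows 5.0 yaw -78.69 or 101.3 q [ 0.    0.38  0.37  1.93 -0.17  0.87  2.  ] w 0.0125 F [ 0.  -0.5 -1.8]
```

>>> arm_command(plan="-0.0139 0.0448 0.001 0;-0.0139 0.0448 0.001 0;-0.0139 0.0448 0.001 0;-0.0139 0.0448 0.001 0;-0.0139 0.0448 0.001 0;-0.0139 0.0448 0.001 0;0 0 0 10.1;0 0 0 10.1;0 0 0 10.1;0 0 0 10.1;0 0 0 10.1;0 0 0 10.1;0 0 0 10.1;0 0 0 10.1;0 0 0 10.1;0 0 0 10.1;0 0 0 0;0 0 0 0")

```text
clock: 7.75
tcp_pos: [0.6012, 0.0458, 0.1709]
orientation: [-2.448, -1.968, 0.001]
contact_force: [0.1, 0.0, -2.4]
grip_width: 0.0125
gripper_force: 59.1
```

```bash
python3 -c "
from h import *
go(.6003,.0463,.17,-12.9)
held('top','pics/t3.png');held('side','pics/s3.png')
"
```

```text
clock 7.75 tcp [0.6012 0.0458 0.1709] yang -12.4 tilt 0.04 | shift [ 0.0003 -0.0009  0.0009] rows 1.0 yaw 0.5 or -179.5 q [-0.71  0.53  0.73  1.84 -0.44  0.94 -0.  ] w 0.0125 F [ 0.1  0.  -2.4]
top brass 108 c [ 0.5841 -0.0393  0.18  ] axis [-0.238 -0.97   0.041] ang -103.8 ends [0.595 0.006 0.178] [ 0.577 -0.069  0.181]
top steel 57 c [0.5972 0.0248 0.1787] axis [-0.323 -0.944 -0.069] ang -108.9 ends [0.602 0.038 0.18 ] [0.593 0.014 0.178]
side brass 37 c [ 0.5828 -0.0371  0.1823] axis [-0.235 -0.969 -0.076] ang -103.6 ends [0.601 0.037 0.188] [ 0.575 -0.07   0.18 ]
side steel 12 c [0.5953 0.0299 0.1791] axis [-0.149 -0.987  0.053] ang -98.6 ends [0.601 0.07  0.177] [0.593 0.018 0.18 ]
```

The bar is level over the clip, with its brass/steel boundary about over the seat. I'll make a small correction, lower to the lips, then press slowly.

>>> arm_command(plan="0 -0.0015 0.02 0.5;0 0 0.03 0;0 0 0.02 0;0 0 0 0;0 0 0 0", grip_force=110)

```text
clock: 8.48
tcp_pos: [0.6004, 0.0458, 0.1018]
orientation: [2.46, 1.953, 0.001]
contact_force: [0.9, -0.4, -1.0]
grip_width: 0.0116
gripper_force: 109.2
```

>>> arm_command(plan="0 0 0.008 0;0 0 0.008 0;0 0 0.008 0;0 0 0.006 0;0 0 0.004 0;0 0 0 0")

```text
clock: 9.22
tcp_pos: [0.5995, 0.0462, 0.0667]
orientation: [-2.46, -1.953, 0.001]
contact_force: [0.5, -0.2, -4.2]
grip_width: 0.0115
gripper_force: 109.2
```

>>> arm_command(plan="0 0 0.004 0;0 0 0.004 0;0 0 0.002 0;0 0 0 0;0 0 0 0")

```text
clock: 9.85
tcp_pos: [0.6003, 0.0463, 0.0605]
orientation: [-2.459, -1.952, -0.003]
contact_force: [-11.3, 2.1, 32.5]
grip_width: 0.0117
gripper_force: 114.5
```

```bash
python3 -c "
from h import *
go(.6003,.0463,.057,-12.9)
held('top','pics/t4.png');held('side','pics/s4.png')
cv2.imwrite('pics/s4z.png',np.hstack([cv2.resize(cv2.imread('pics/s4.png')[140:240,280:410],None,fx=3,fy=3),cv2.resize(cv2.imread('pics/t4.png')[100:200,150:280],None,fx=3,fy=3)]))
"
```

```text
clock 9.85 tcp [0.6003 0.0463 0.0605] yang -13.14 tilt 0.17 | shift [-0.      0.      0.0035] rows 1.0 yaw -0.24 or 179.8 q [-0.62  0.68  0.61  1.9  -0.57  0.74  0.09] w 0.0117 F [-11.3   2.1  32.5]
top brass 156 c [ 0.5894 -0.0141  0.0801] axis [-0.294 -0.938 -0.186] ang -107.4 ends [0.6   0.02  0.087] [ 0.573 -0.067  0.07 ]
top steel 41 c [0.5978 0.0233 0.0687] axis [ 0.166 -0.984  0.067] ang -80.4 ends [0.596 0.037 0.068] [ 0.602 -0.001  0.07 ]
side brass 62 c [ 0.5841 -0.017   0.0795] axis [-0.221 -0.968 -0.122] ang -102.9 ends [0.595 0.032 0.086] [ 0.572 -0.071  0.073]
```

View pics/s4z.png

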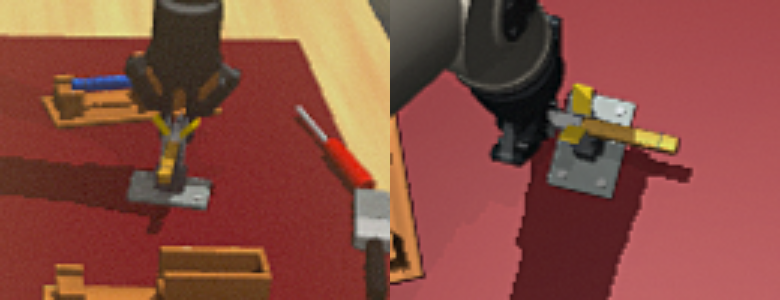

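The handle's top surface reads about 0.070, so the bar centre is about 0.062, and the grip height (TCP = bar − 1.5 mm) agrees. The bar has bottomed out, so I'll relieve the force, release and back off upward.

>>> arm_command(plan="0 0 -0.003 0;0 0 0 0")

```text
clock: 10.2
tcp_pos: [0.6, 0.0463, 0.0612]
orientation: [-2.46, -1.953, -0.001]
contact_force: [-3.1, 2.8, 12.3]
grip_width: 0.0114
gripper_force: 111.0
```

>>> arm_command(plan="0 0 0 0;0 0 0 0;0 0 0 0;0 0 0 0;0 0 0 0;0 0 0 0", hand=-1)

```text
clock: 10.95
tcp_pos: [0.5999, 0.0461, 0.0603]
orientation: [2.46, 1.954, -0.0]
contact_force: [-0.1, 0.3, -0.5]
grip_width: 0.0853
gripper_force: 0.0
```

>>> arm_command(plan="0 0 -0.02 0;0 0 -0.04 0;0 0 -0.04 0;0 0 0 0")

```text
clock: 11.45
tcp_pos: [0.6023, 0.0458, 0.1648]
orientation: [2.458, 1.951, 0.01]
contact_force: [0.1, 0.2, -0.3]
grip_width: 0.0851
gripper_force: 0.0
```

Run:
```python
from h import *
go(.5847,-.0219,.16,-12.9)
for n in("top","side"):
    p,d=grab(n,f'pics/{n}5.png'); P=cloud(n,d); hsv=cv2.cvtColor(p,cv2.COLOR_RGB2HSV)
    near=(np.linalg.norm(P[...,:2]-[.5925,.0122],axis=2)<.11)
    for l,k in(("brass",cv2.inRange(hsv,(20,120,70),(34,255,255))>0),("steel",(cv2.inRange(hsv,(0,0,100),(180,60,255))>0))):
        k=near&k&(P[...,2]>.045)&(P[...,2]<.078)
        Q=P[k]
        if len(Q)<8: print(n,l,len(Q)); continue
        c=np.median(Q,0); w,V=np.linalg.eigh(np.cov((Q-c).T)); s=(Q-c)@V[:,2]
        print(n,l,len(Q),Q.mean(0).round(4),V[:,2].round(3),(c+V[:,2]*s.min()).round(3),(c+V[:,2]*s.max()).round(3))
cv2.imwrite('pics/z5.png',np.hstack([cv2.resize(cv2.imread('pics/side5.png')[140:240,280:410],None,fx=3,fy=3),cv2.resize(cv2.imread('pics/top5.png')[100:200,150:280],None,fx=3,fy=3)]))
```

```text
clock 11.45 tcp [0.6023 0.0458 0.1648] yang -13.13 tilt 0.41 | shift [-0.0699 -0.0018  0.0046] rows 2.0 yaw -0.23 or 179.8 q [-0.71  0.54  0.73  1.85 -0.45  0.92 -0.  ] w 0.0851 F [ 0.1  0.2 -0.3]
top brass 79 [ 0.5812 -0.0409  0.0696] [-0.282 -0.959 -0.033] [0.596 0.012 0.071] [ 0.572 -0.07   0.069]
top steel 92 [0.5999 0.0403 0.0686] [-0.216 -0.976  0.022] [0.607 0.073 0.068] [0.594 0.013 0.069]
side brass 36 [ 0.5781 -0.0439  0.0712] [-0.214 -0.977 -0.012] [ 0.587 -0.003  0.072] [ 0.571 -0.076  0.071]
side steel 29 [0.5966 0.0315 0.0706] [-0.174 -0.983 -0.051] [0.605 0.078 0.073] [0.592 0.002 0.07 ]
```

View pics/z5.png

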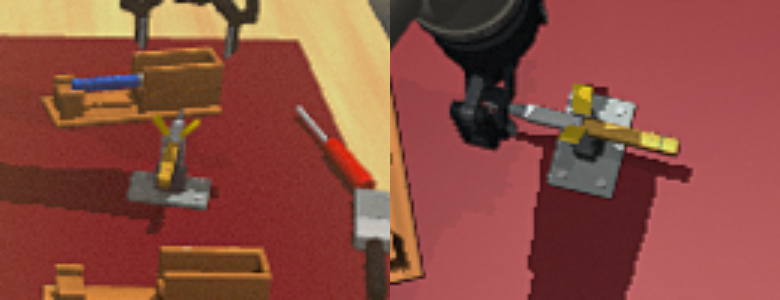

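The picture shows the bar level and home in the clip (top surface 0.069), with the gripper clear. Next I'll take the brass handle on the -y side.

>>> arm_command(plan="-0.035 -0.001 0 0;-0.035 -0.001 0 0;0 0 0.03 0;0 0 0.03 0;0 0 0.03 0;0 0 0.0135 0;0 0 0 0;0 0 0 0")

```text
clock: 12.55
tcp_pos: [0.5826, -0.0218, 0.0576]
orientation: [2.46, 1.953, 0.001]
contact_force: [0.6, -0.4, 0.5]
grip_width: 0.0854
gripper_force: 0.0
```

```bash
python3 -c "
from h import *
go(.5847,-.0216,.0605,-12.9)"
```

```text
clock 12.55 tcp [ 0.5826 -0.0218  0.0576] yang -13.11 tilt 0.07 | shift [ 0.0007  0.002  -0.0029] rows 1.0 yaw -0.21 or 179.8 q [-0.52  0.66  0.62  1.95 -0.57  0.71  0.21] w 0.0854 F [ 0.6 -0.4  0.5]
```

>>> arm_command(plan="0.0005 0.002 -0.003 0;0 0 0 0")

```text
clock: 12.8
tcp_pos: [0.585, -0.0215, 0.0608]
orientation: [2.459, 1.953, 0.003]
contact_force: [-0.4, -0.5, -0.3]
grip_width: 0.0857
gripper_force: 0.0
```

>>> arm_command(plan="0 0 0 0;0 0 0 0;0 0 0 0;0 0 0 0;0 0 0 0;0 0 0 0", hand=1, grip_force=110)

```text
clock: 13.55
tcp_pos: [0.5841, -0.0216, 0.06]
orientation: [-2.46, -1.954, -0.0]
contact_force: [-0.2, 0.3, 2.9]
grip_width: 0.0115
gripper_force: 107.4
```

>>> arm_command(plan="0 0 -0.008 0;0 0 -0.01 0;0 0 -0.02 0;0 0 -0.03 0;0 0 -0.04 0;0 0 0 0;0 0 0 0")

```text
clock: 14.42
tcp_pos: [0.5839, -0.0213, 0.1684]
orientation: [-2.46, -1.954, -0.001]
contact_force: [-0.0, -0.1, -2.4]
grip_width: 0.0114
gripper_force: 111.7
```

Run:
```python
from h import *
go(.5157,-.222,.17,90)
held("top","pics/t6.png");held("side","pics/s6.png")
cv2.imwrite('pics/z6.png',np.hstack([cv2.resize(cv2.imread('pics/s6.png')[120:240,270:400],None,fx=3,fy=3),cv2.resize(cv2.imread('pics/t6.png')[90:210,150:280],None,fx=3,fy=3)]))
```

```text
clock 14.425 tcp [ 0.5839 -0.0213  0.1684] yang -13.08 tilt 0.05 | shift [-0.211  -0.021  -0.0018] rows 4.0 yaw 76.92 or -103.1 q [-0.62  0.51  0.75  1.89 -0.43  0.91  0.1 ] w 0.0114 F [-0.  -0.1 -2.4]
top brass 35 c [ 0.5773 -0.0545  0.1773] axis [-0.325 -0.946  0.006] ang -109.0 ends [ 0.584 -0.034  0.177] [ 0.572 -0.069  0.177]
top steel 68 c [0.5963 0.0356 0.1762] axis [-0.338 -0.93  -0.146] ang -110.0 ends [0.602 0.052 0.179] [ 0.572 -0.03   0.166]
side brass 18 c [ 0.5757 -0.0492  0.1774] axis [-0.184 -0.982 -0.036] ang -100.6 ends [ 0.583 -0.009  0.179] [ 0.572 -0.071  0.177]
side steel 17 c [0.5922 0.0269 0.1784] axis [-0.27  -0.961 -0.068] ang -105.7 ends [0.599 0.052 0.18 ] [ 0.579 -0.019  0.175]
```

View pics/z6.png

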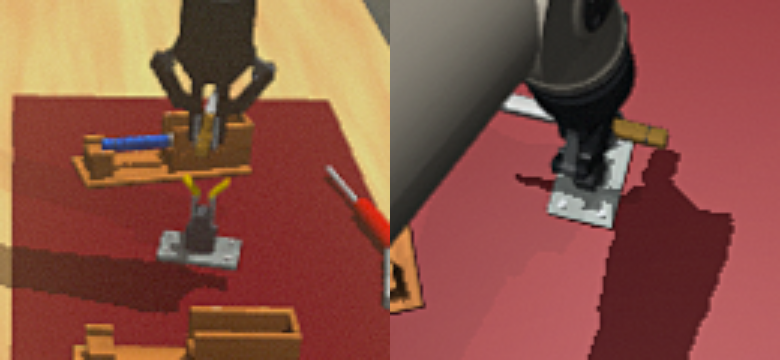

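The bar is out of the clip and level, held by the brass handle. I'll carry it to the holder and turn it 77° clockwise so the tip points at the guard.

>>> arm_command(plan="-0.0528 -0.0053 0 0;-0.0528 -0.0053 0 0;-0.0528 -0.0053 0 0;-0.0528 -0.0053 0 0;0 0 0 9.6;0 0 0 9.6;0 0 0 9.6;0 0 0 9.6;0 0 0 9.6;0 0 0 9.6;0 0 0 9.6;0 0 0 9.6;0 0 0 0;0 0 0 0")

```text
clock: 16.27
tcp_pos: [0.5153, -0.2224, 0.1673]
orientation: [-3.141, -0.008, 0.002]
contact_force: [-0.4, -0.8, -1.6]
grip_width: 0.0114
gripper_force: 111.6
```

Run:
```python
from h import *
go(.5157,-.222,.085,90)
held("top","pics/t7.png");held("side","pics/s7.png")
```

```text
clock 16.275 tcp [ 0.5153 -0.2224  0.1673] yang -89.72 tilt 0.06 | shift [ 0.0005 -0.0004  0.0823] rows 2.0 yaw 0.28 or -179.7 q [-0.48  0.64  1.11  1.95 -0.69  0.99 -0.61] w 0.0114 F [-0.4 -0.8 -1.6]
top brass 29 c [ 0.486  -0.2209  0.1762] axis [-1.     0.007 -0.009] ang 179.6 ends [ 0.502 -0.221  0.176] [ 0.466 -0.221  0.176]
side brass 41 c [ 0.4942 -0.2278  0.1749] axis [-0.999 -0.031 -0.041] ang -178.2 ends [ 0.545 -0.226  0.177] [ 0.465 -0.229  0.174]
side steel 59 c [ 0.5785 -0.2248  0.1771] axis [-1.    -0.017  0.024] ang -179.0 ends [ 0.627 -0.224  0.176] [ 0.551 -0.225  0.178]
```

The bar is lined up, with its handle end at x≈0.465 and its centre at x≈0.550. Lowering now.

>>> arm_command(plan="0 0 0.04 0.3;0 0 0.04 0;0 0 0.03 0;0 0 0.01 0;0 0 0 0")

```text
clock: 17.0
tcp_pos: [0.5156, -0.2227, 0.048]
orientation: [-3.142, 0.005, 0.0]
contact_force: [-0.1, -1.1, -1.1]
grip_width: 0.0115
gripper_force: 111.7
```

>>> arm_command(plan="0 0 0.004 0;0 0 0.003 0;0 0 0.002 0;0 0 0 0")

```text
clock: 17.5
tcp_pos: [0.5156, -0.2224, 0.0388]
orientation: [-3.141, 0.005, -0.0]
contact_force: [0.2, 0.3, -1.2]
grip_width: 0.0113
gripper_force: 111.7
```

Run:
```python
from h import *
go(.5157,-.222,.0375,90)
held("side","pics/s8.png")
```

```text
clock 17.5 tcp [ 0.5156 -0.2224  0.0388] yang -90.19 tilt 0.01 | shift [ 0.0001 -0.0004  0.0013] rows 1.0 yaw -0.19 or 179.8 q [-0.34  0.79  0.89  2.02 -0.9   0.79 -0.48] w 0.0113 F [ 0.2  0.3 -1.2]
side brass 40 c [ 0.5025 -0.2271  0.0478] axis [-0.999 -0.048 -0.018] ang -177.3 ends [ 0.547 -0.225  0.049] [ 0.466 -0.229  0.047]
side steel 10 c [ 0.5534 -0.2246  0.0482] axis [-0.149  0.946 -0.287] ang 98.9 ends [ 0.554 -0.232  0.05 ] [ 0.552 -0.216  0.046]
```

>>> arm_command(plan="0 0 0.001 0;0 0 0.001 0;0 0 0 0")

```text
clock: 17.92
tcp_pos: [0.5157, -0.2225, 0.0371]
orientation: [-3.141, 0.006, -0.0]
contact_force: [-1.5, -0.2, 3.8]
grip_width: 0.0113
gripper_force: 112.4
```

>>> arm_command(plan="0 0 0 0;0 0 0 0;0 0 0 0;0 0 0 0;0 0 0 0;0 0 0 0", hand=-1)

```text
clock: 18.68
tcp_pos: [0.5156, -0.2225, 0.0368]
orientation: [3.142, -0.005, -0.0]
contact_force: [-0.4, 0.3, -0.5]
grip_width: 0.0852
gripper_force: 0.0
```

>>> arm_command(plan="0 0 -0.02 0;0 0 -0.04 0;0 0 -0.04 0;0 0 -0.05 0;-0.03 0.04 0 0;-0.03 0.05 0 0;-0.03 0.05 0 0;-0.03 0.05 0 0;0 0 0 0")

```text
clock: 19.8
tcp_pos: [0.3902, -0.417, 0.189]
orientation: [3.138, -0.022, 0.001]
contact_force: [0.8, 0.7, -0.2]
grip_width: 0.0855
gripper_force: 0.0
```

Run:
```python
from h import *
go(.5157,-.222,.0375,90)
for n in("top","side"):
    p,d=grab(n,f'pics/{n}9.png'); P=cloud(n,d); hsv=cv2.cvtColor(p,cv2.COLOR_RGB2HSV)
    near=(abs(P[...,0]-.55)<.1)&(abs(P[...,1]+.222)<.016)&(P[...,2]>.035)&(P[...,2]<.058)
    for l,k in(("brass",cv2.inRange(hsv,(20,120,70),(34,255,255))>0),("steel",(cv2.inRange(hsv,(0,0,100),(180,60,255))>0))):
        Q=P[near&k]
        if len(Q)>5: print(n,l,len(Q),Q.mean(0).round(4),Q.min(0).round(3),Q.max(0).round(3))
cv2.imwrite('pics/z9.png',np.hstack([cv2.resize(cv2.imread('pics/side9.png')[140:260,270:400],None,fx=3,fy=3),cv2.resize(cv2.imread('pics/top9.png')[95:215,215:345],None,fx=3,fy=3)]))
```

```text
clock 19.8 tcp [ 0.3902 -0.417   0.189 ] yang -90.79 tilt 0.2 | shift [ 0.1227 -0.1972  0.1509] rows 4.0 yaw -0.79 or 179.2 q [-0.06  0.6   1.09  1.91 -0.63  1.02 -0.28] w 0.0855 F [ 0.8  0.7 -0.2]
top brass 79 [ 0.5287 -0.2226  0.0461] [ 0.508 -0.228  0.038] [ 0.552 -0.217  0.052]
top steel 115 [ 0.5844 -0.2227  0.0457] [ 0.552 -0.228  0.04 ] [ 0.635 -0.217  0.051]
side brass 87 [ 0.5035 -0.2256  0.0461] [ 0.465 -0.233  0.036] [ 0.544 -0.216  0.052]
side steel 12 [ 0.5537 -0.2233  0.0457] [ 0.55  -0.231  0.039] [ 0.557 -0.215  0.052]
```

View pics/z9.png

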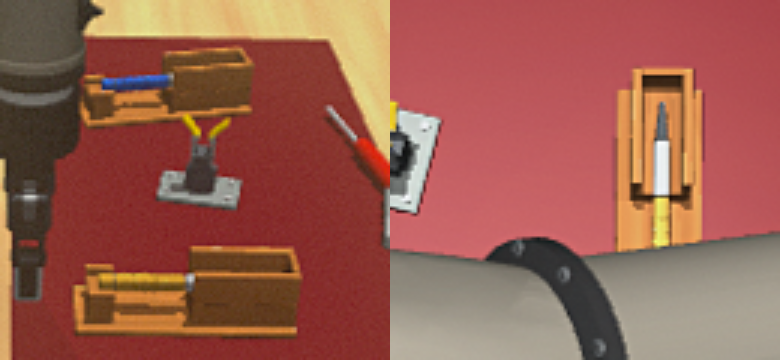

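The punch lies with its tip in the guard and handle out on the saddle, centre x≈0.550. The robot touches nothing.

```bash
python3 -c "
from bench import ticket
print(ticket.hand_in())"
```

```text
the job is handed in; nothing more can be done
None
```

The brass-handled punch was pressed home in the clip, released, re-gripped by the handle and laid back turned end for end, tip in the guard and handle out; the blue punch was not touched, and the job was handed in at about 20 s.

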